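Change the plaque on the display easel

TASK

Change the mosaic plaque on show: first take the green plaque off the little easel and stand it fully down, upright, in the empty bay of the drying rack (either way round); then take the blue plaque from the rack and stand it on the easel's narrow ledge, centred, leaning flat against the two back slats, mosaic facing outwards. Set the plaques down rather than dropping them, let go of them, and do not shift or knock over the white plaque or the other craft things on the table.

Things in the scene. Friction and masses are not known exactly. Their poses are not given: they have to be found in the camera images.
- easel: The display easel, wood, fixed. Origin: on the table under the ledge's middle; x towards its front. Foot 110 x 100 x 12 mm (from x = -65 to +45 mm). Two back slats 11 mm wide at y = -29 and +29 mm reach 62 mm up from the ledge; between (47 mm) and above them a seated plaque is free on both sides, but for thin struts behind the slats.
- rest: The easel's sloped ledge. Origin: middle of its upper face, 80 mm above the table, where a seated plaque's underside centre belongs. Frame reclined 18 degrees: x out to the front (away from the robot), y along the ledge, z up the slats; a seated plaque's axes match. Ledge 90 mm long, free depth 19 mm from the slats (front at x = -6 mm) to the front lip (inner face x = +13 mm, 6 mm high).
- rack: Drying rack of pale wood, fixed, 220 mm long. Origin: middle of its footprint on the table. Bays at y = -70, 0 and +70 mm; each stands a plaque upright, width along the rack's x. Bay floor (beams at x = -28 and +28 mm) 45 mm above the table. On each beam two round-topped dowels bound each bay: 18 mm free between them, tops 35.5 mm above the bay floor.
- free_bay: The rack's empty bay (any of the three), marked by a yellow card strip 86 x 16 x 1.2 mm on its floor (seen only, a plaque sinks through it). Origin: centre of the bay floor, 45 mm above the table, where the green plaque's underside centre belongs; x along the plaque's width, y along the rack (across the 18 mm gap), z up.
- green: Plywood plaque 12 x 80 x 110 mm (thick, wide, high), 100 to 180 g, green mosaic on its front only, bare plywood back. Origin: centre of its underside (the lower 12 x 80 mm edge); x out of the mosaic face, y along the width, z up the height. It starts on the easel, seated, leaning on the back slats, mosaic outwards.
- blue: Plywood plaque 12 x 80 x 110 mm (thick, wide, high), 100 to 180 g, blue mosaic on its front only, bare plywood back. Origin: centre of its underside (the lower 12 x 80 mm edge); x out of the mosaic face, y along the width, z up the height. It starts upright in one bay of the rack.
- blue_face (a point): Centre of the blue plaque's mosaic face, 55 mm above its underside and 6 mm out in its x direction.
- white: Plywood plaque 12 x 80 x 110 mm (thick, wide, high), 100 to 180 g, white mosaic on its front only, bare plywood back. Origin: centre of its underside (the lower 12 x 80 mm edge); x out of the mosaic face, y along the width, z up the height. It stands in the third bay of the rack and must stay there.
- vase_twine: Brown twine-wound vase, 180 mm tall, 69 mm across, standing between easel and rack. Origin: centre of its underside. A bystander, to be left alone.
- vase_cream: Cream cord-wound vase, 170 mm tall, 67 mm across, standing close beside the easel. Origin: centre of its underside. A bystander, to be left alone.
- glue: White glue bottle with red cap, 170 mm tall, 60 mm across. Origin: centre of its underside. A bystander, to be left alone.
- cup: White plastic cup with a brush handle sticking out, 68 mm across, 175 mm tall over the brush, which leans 30 mm to its x side. Origin: centre of its underside. A bystander, to be left alone.
- jar: Glass jar with brass lid, 66 mm tall, 72 mm across, close to the easel on the robot's side. Origin: centre of its underside. A bystander, to be left alone.
- beadbox: Bead box with blue lid, 86 x 120 x 53 mm. Origin: centre of its underside. A bystander, to be left alone.
- spool: Spool of twine standing on end, 70 mm tall, 54 mm across. Origin: centre of its underside. A bystander, to be left alone.
There are look-alikes about, which are no part of the job. Leave any orange or yellow look-alike of the green alone. Leave any yellow look-alike of the easel alone.

How it is judged (in metres and radians):
On the way, in this order (a step that is already met when the one before it is completed fails the run):
1. the green plaque stands fully down in the empty bay of the rack, released (y of green in the frame of free_bay between -0.008 and 0.008 m and x of green in the frame of free_bay between -0.02 and 0.02 m and z of green in the frame of free_bay between -0.004 and 0.004 m and angle between green's own z axis and vertical below 0.25 rad and linear speed of green below 0.02 m/s and contact force between the fingers and green below 0.05 N), for 0.2 s.
2. the blue plaque leans seated on the easel, mosaic outwards, released (y of blue in the frame of rest between -0.015 and 0.015 m and x of blue in the frame of rest between -0.004 and 0.006 m and z of blue in the frame of rest between -0.003 and 0.003 m and angle between the z axis of blue and the z axis of rest, either way round below 0.08 rad and x of blue_face in the frame of rest above 0.002 m and linear speed of blue below 0.02 m/s and contact force between the fingers and blue below 0.05 N), for 0.2 s.
At the end, for the whole second after the job is handed in: Green upright in the empty bay (within 8 mm across, 20 mm along, 4 mm of its floor, tilt < 0.25 rad); blue on the ledge (within 15 mm of centre, 3 mm of ledge, 0.08 rad of the slats' slope, mosaic outwards); both released, at rest; no bystander shifted over 20 mm or tipped (all of step 1 and all of step 2 and not ((distance of vase_twine from where it was at the start of the episode above 0.02 m or angle between vase_twine's own z axis and vertical above 0.35 rad) or (distance of vase_cream from where it was at the start of the episode above 0.02 m or angle between vase_cream's own z axis and vertical above 0.35 rad) or (distance of glue from where it was at the start of the episode above 0.02 m or angle between glue's own z axis and vertical above 0.35 rad) or (distance of cup from where it was at the start of the episode above 0.02 m or angle between cup's own z axis and vertical above 0.35 rad) or (distance of jar from where it was at the start of the episode above 0.02 m or angle between jar's own z axis and vertical above 0.35 rad) or (distance of beadbox from where it was at the start of the episode above 0.02 m or angle between beadbox's own z axis and vertical above 0.35 rad) or (distance of spool from where it was at the start of the episode above 0.02 m or angle between spool's own z axis and vertical above 0.35 rad) or (distance of white from where it was at the start of the episode above 0.02 m or angle between white's own z axis and vertical above 0.35 rad))); the robot touches nothing.
It fails at once if the white plaque or a bystander is shifted more than 20 mm or tipped ((distance of vase_twine from where it was at the start of the episode above 0.02 m or angle between vase_twine's own z axis and vertical above 0.35 rad) or (distance of vase_cream from where it was at the start of the episode above 0.02 m or angle between vase_cream's own z axis and vertical above 0.35 rad) or (distance of glue from where it was at the start of the episode above 0.02 m or angle between glue's own z axis and vertical above 0.35 rad) or (distance of cup from where it was at the start of the episode above 0.02 m or angle between cup's own z axis and vertical above 0.35 rad) or (distance of jar from where it was at the start of the episode above 0.02 m or angle between jar's own z axis and vertical above 0.35 rad) or (distance of beadbox from where it was at the start of the episode above 0.02 m or angle between beadbox's own z axis and vertical above 0.35 rad) or (distance of spool from where it was at the start of the episode above 0.02 m or angle between spool's own z axis and vertical above 0.35 rad) or (distance of white from where it was at the start of the episode above 0.02 m or angle between white's own z axis and vertical above 0.35 rad)).
It fails at once if a plaque is dropped: falls faster than 0.6 m/s (about 18 mm of free fall) out of the fingers ((linear speed of green above 0.6 m/s and contact force between the fingers and green below 0.01 N) or (linear speed of blue above 0.6 m/s and contact force between the fingers and blue below 0.01 N)).
It also fails if it takes over 64 s, if anything falls off the work surface, if the arm or the gripper's body presses on something with over 40 N, if the wrist force passes 120 N, or if a joint passes its speed limit or range.

ROBOT

A 6-joint arm with a two-finger parallel gripper is mounted at the origin on the work surface. World frame = base frame: x ahead of the robot, y to its left, z up, the work surface at z = 0. Lengths are in mm, angles in rad, forces in N, time in s.
With the tool pointing down it reaches from about 350 to 975 mm from the base axis. Payload 7.1 kg.
Tool frame: the origin (TCP) lies midway between the tips of the shut fingers; the grasp point (between the pads) lies pinch_z behind it (pinch_z is the distance from the TCP to the grasp point, in mm); z points along the fingers, y is the line along which they close (so a half turn about z gives the same grasp; the last joint's range is limited). The gripper opens to 88 mm and grips with 3 to 60 N. Pads are 20 mm wide; open, the fingers measure 115 mm over their backs; the gripper's body (75 mm by 178 mm) begins 61 mm behind the grasp point.
Start: joints at [1.113, 0.423, 1.63, -0, 1.089, -0.019], TCP at [265.501, 565.786, 222.675] pointing down, gripper open.
Joint ranges: [-3, 3], [-0.9, 2.11], [0.09, 2.58], [-1.31, 4.45], [0.11, 2.69], [-2.54, 2.54]. Speed limits (rad/s): [2.39, 2.39, 3.01, 3.14, 3.14, 3.14].

INTERFACE

Orientations are given as a rotation vector (axis times angle).
In Python, from workcell import get_obs, get_image, close_job, pinch_z gives the robot as it stands.
- The arm moves only by the tool jog_arm, never from a script. Its argument "commands" is a list of rows, each a list of 3 entries, a list of its own where there are three numbers: the gripper command: -1 is shut, 1 is fully open, values between are in proportion, then the shift along the tool's x, y, z as a fraction of full scale, then the turn, a rotation vector about the tool's x, y, z as a fraction of full scale. In form: [[gripper, [tx, ty, tz], [rx, ry, rz]], ...]. A call has 1 to 10 rows; each row shifts and turns the commanded pose from where the row before left it, along the tool's axes as they then stand; what a row does not reach is not made up. Full scale, the value 1, is 0.1 m for a shift and 45 degrees for a turn. A row lasts 1/10 s, in which the tool goes at most 50 mm and 8.59 degrees, less where a joint would pass 70% of its speed; a pose out of reach is approached as far as the arm can. A call with a number of a shift or a turn outside -1 to 1 is refused whole. A call with a gripper value outside its range is refused whole. The fingers move at their own pace and stop on an object; the grip force is fixed at half the most. Time passes only in rows, so rows that do not move let the fingers close. It gives the time, the measured TCP pose, the force, the opening and the grip force at its end, in the units of the state.
- get_obs(): the state, without advancing time (a new reading comes with each control period).
- get_image(name): name is "scene" or "top"; returns a dict with "image" (384x512x3 uint8, blue, green, red), "z_map" (384x512 float32, mm along the optical axis (not along the pixel's ray), 0 where there is no reading), "intrinsics" (3x3 intrinsics, pixels), "eye" and "orientation" of the camera in the world. Camera axes: x right, y down, z forward; pixel columns grow to the right and rows downward; lengths in mm; the calibration is good to about 2 mm. A picture is of the moment at which its call begins.
- close_job(): hands the job in; it is judged then, once.
The state is a dict: "t": time; "qpos": joint angles; "qvel": joint speeds; "joint_torque": joint torques, N m; "ee_pos": TCP position; "orientation": TCP orientation; "ft_force": force on the tool from outside, world axes, zero at the start; "moment": the same for the moment, N m; "width": finger opening in mm; "grasp_force": force on a finger pad.
Only numpy, scipy, OpenCV 4.12 (cv2) and the standard library are available. Lean on these libraries where they do the work, as an engineer would, in place of code of your own. Each camera call takes 0.05 s, during which the arm holds its last target. There are 200 camera calls.

## Working session

There is one attempt and no reset: what is moved stays moved. The work goes in short steps, Python scripts to look and compute and a tool call to move; the robot and the scene stay as the last step left them, time stands still between calls to the robot, and variables do not carry over. Pictures are saved under pics/ and viewed, at most 10 in all, crops included, and the job is handed in when it is done.

Besides the shell and the picture viewer there is one more tool, called after "Request:" by a JSON object that holds its "fn" and its "kwargs". jog_arm: Moves the arm, as the interface text tells. Its arguments: {"type":"object","properties":{"commands":{"type":"array","items":{"type":"array"}}},"required":["commands"]}

```bash
mkdir -p pics; ls; cat > h.py <<'E'
import numpy as np,cv2
from scipy.spatial.transform import Rotation as R
from workcell import get_obs,get_image,close_job,pinch_z
def cloud(name):
    d=get_image(name);K=np.array(d["intrinsics"]);z=d["z_map"]
    o=np.array(d["orientation"]);M=o if o.shape==(3,3) else R.from_rotvec(o).as_matrix()
    v,u=np.mgrid[:384,:512]
    P=np.stack([(u-K[0,2])/K[0,0]*z,(v-K[1,2])/K[1,1]*z,z],-1)@M.T+np.array(d["eye"])
    P[z==0]=np.nan
    return d["image"],P,d
E
python3 - <<'E'
from h import *
for n in("scene","top"):
    im,P,d=cloud(n);cv2.imwrite(f"pics/{n}0.png",im);np.savez(f"{n}0.npz",im=im,P=P)
    print(n,d["eye"],d["orientation"],d["intrinsics"])
print(get_obs(),pinch_z)
E
```

```text
pics
scene [1208.90606739 -254.44903795  772.28070897] [-1.99275762 -1.25321608  0.55377065] [[432.7519817    0.         260.89657223]
 [  0.         432.7519817  192.52603226]
 [  0.           0.           1.        ]]
top [ 400.21104092   62.49161943 1539.98629   ] [-2.16298978  2.19932468 -0.05894896] [[497.02953352   0.         254.0464097 ]
 [  0.         497.02953352 188.06584063]
 [  0.           0.           1.        ]]
{'t': 0.1, 'qpos': array([ 1.11298206e+00,  4.23760171e-01,  1.63059235e+00,  9.78987192e-06,
        1.08858883e+00, -1.89977103e-02]), 'qvel': array([-0.00013827, -0.00178706, -0.00185993, -0.00028225,  0.00167014,
       -0.00082692]), 'joint_torque': array([ 4.59828807e-04, -5.45617068e+01, -2.74326628e+01,  6.46129553e-02,
        1.88407477e-02,  6.96850790e-07]), 'ee_pos': array([265.29921856, 565.35762547, 221.99041865]), 'orientation': array([-6.83709985e-01, -3.06595610e+00,  2.05518234e-03]), 'ft_force': array([ 0.12076892, -0.25430431, -0.0412966 ]), 'moment': array([ 0.01527465, -0.01463242, -0.02329775]), 'grasp_force': 0.0, 'width': 87.68431563697389} 18.700000000000003
```

View pics/scene0.png

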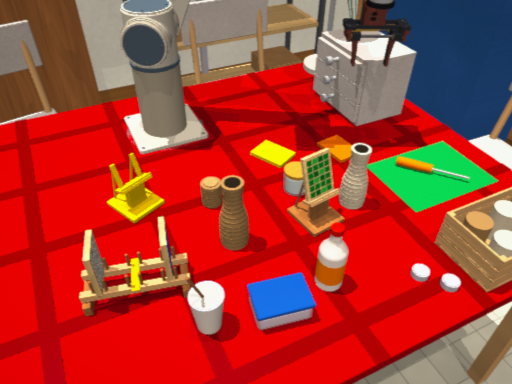

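View pics/top0.png

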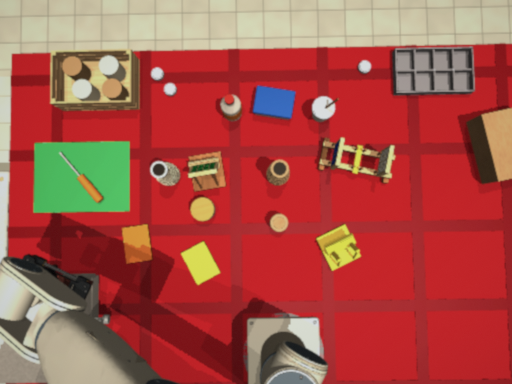

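The scene view shows the real easel with the green plaque at about (318,190). The yellow look-alike easel is at (135,190), and the flat yellow and orange plaques are at (272,152) and (338,147). The green mat at (430,172) is not a plaque. The rack is at (135,275), with its yellow strip in the middle bay at (136,272) and plaques in both end bays at (93,262) and (166,243). My choice for the green plaque is the one at (318,175). I'll check it in a close crop.

```bash
python3 - <<'E'
from h import *
a=np.load("scene0.npz");b=np.load("top0.npz")
c=lambda im,x,y,w,h:cv2.resize(im[y:y+h,x:x+w],(400,300),interpolation=cv2.INTER_CUBIC)
out=np.vstack([np.hstack([c(a["im"],70,210,132,99),c(a["im"],270,140,120,90)]),np.hstack([c(b["im"],310,125,100,75),c(b["im"],150,140,100,75)])])
cv2.imwrite("pics/crop.png",out)
# fits
P=a["P"];im=a["im"].astype(int);hsv=cv2.cvtColor(a["im"],cv2.COLOR_BGR2HSV)
m=np.zeros(P.shape[:2],bool);m[145:205,300:338]=1
g=m&(hsv[...,0]>45)&(hsv[...,0]<85)&(hsv[...,1]>90)&(P[...,2]>80)
X=P[g];c0=np.median(X,0);X=X[np.linalg.norm(X-c0,axis=1)<75];c0=X.mean(0)
n=np.linalg.svd(X-c0)[2][2];n*=np.sign(n[0]);print("green",len(X),c0,n,np.degrees(np.arcsin(n[2])),np.degrees(np.arctan2(n[1],n[0])),X.min(0),X.max(0))
for nm,D in(("scene",a),("top",b)):
    P=D["P"]
    box=(-400<P[...,1])&(P[...,1]<0)
    hs=cv2.cvtColor(D["im"],cv2.COLOR_BGR2HSV)
    roi=np.zeros(P.shape[:2],bool)
    if nm=="scene": roi[200:320,70:200]=1
    else: roi[125:200,310:405]=1
    y=roi&(abs(hs[...,0].astype(int)-28)<5)&(hs[...,1]>200)&(hs[...,2]>150)&(P[...,2]>35)&(P[...,2]<58)
    print(nm,"strip",y.sum(),P[y].mean(0),cv2.minAreaRect(P[y][:,:2].astype(np.float32)))
    t=roi&(P[...,2]>140)&(P[...,2]<170)
    print(nm,"tops z",P[t][:,2].max())
    k,l=cv2.connectedComponents(t.astype(np.uint8))
    for i in range(1,k):
        q=P[l==i]
        if len(q)>10: print(len(q),q.mean(0),cv2.minAreaRect(q[:,:2].astype(np.float32)),np.median(D["im"][l==i],0))
t=b["P"];m=np.zeros(t.shape[:2],bool);m[145:190,185:230]=1
q=t[m&(t[...,2]>165)&(t[...,2]<200)];print("green top",len(q),q.mean(0),q[:,2].max(),cv2.minAreaRect(q[:,:2].astype(np.float32)))
q=t[m&(t[...,2]>8)&(t[...,2]<20)];print("foot",len(q),cv2.minAreaRect(q[:,:2].astype(np.float32)))
E
```

```text
green 473 [558.76291083 223.30147574 136.1910152 ] [0.93900521 0.15136078 0.30880273] 17.987092222874878 9.156895089150675 [541.12113551 191.24300891  88.76313236] [577.65595024 257.21520064 180.12655673]
scene strip 256 [ 583.18756199 -233.06721015   46.71141976] ((483.9271240234375, -212.23651123046875), (21.199495315551758, 294.81658935546875), 79.02002716064453)
scene tops z 169.53358998132637
235 [ 602.16791935 -165.2477544   153.50067179] ((596.5709228515625, -164.23065185546875), (12.494351387023926, 82.09625244140625), 77.3656005859375) [157. 236. 247.]
311 [ 577.35183701 -301.97817433  152.52454761] ((570.9598999023438, -301.90753173828125), (13.073655128479004, 82.38150024414062), 77.72978973388672) [145. 222. 245.]
35 [ 741.25121637 -153.940924    154.7785787 ] ((740.7660522460938, -154.66896057128906), (4.466392993927002, 13.435832977294922), 7.945718765258789) [ 32.  61. 101.]
top strip 0 [nan nan nan] ((0.0, 0.0), (0.0, 0.0), 0.0)
top tops z 160.53194065042908
141 [ 591.85177828 -162.81830332  152.40122858] ((591.910888671875, -163.03607177734375), (13.149662017822266, 79.9173812866211), 77.46409606933594) [145. 209. 212.]
156 [ 566.56759456 -299.90379675  151.89669927] ((567.2406005859375, -300.7543640136719), (13.302186012268066, 78.5772476196289), 76.67547607421875) [139.  200.  207.5]
green top 168 [536.80648677 219.39956421 180.87903069] 189.04320128985 ((537.6216430664062, 220.11788940429688), (17.66377067565918, 80.15890502929688), 8.550989151000977)
foot 479 ((557.3240966796875, 225.36680603027344), (109.31729888916016, 100.04622650146484), 8.71645450592041)<stdin>:20: RuntimeWarning: Mean of empty slice.
  ret = um.true_divide(
```

View pics/crop.png

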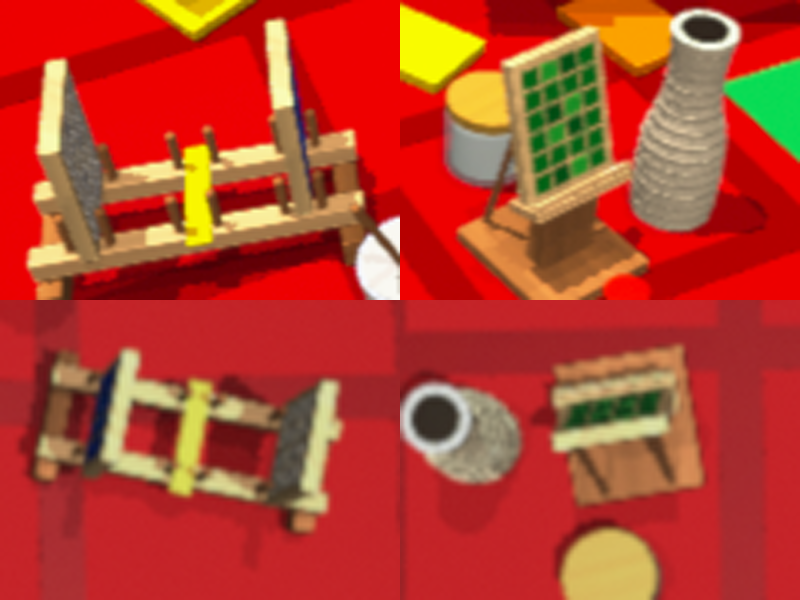

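The crop confirms the choice: the green mosaic plaque leans on the brown easel (right panels). The blue plaque is in the +y end bay with its mosaic facing +y. The white plaque is in the -y bay, and the strip marks the middle bay. Next I'll refine the rack axis and the vase positions.

```bash
python3 - <<'E'
from h import *
a=np.load("scene0.npz");b=np.load("top0.npz")
for nm,D,roi in(("scene",a,(70,200,200,320)),("top",b,(310,405,125,200))):
    P=D["P"];hs=cv2.cvtColor(D["im"],cv2.COLOR_BGR2HSV).astype(int)
    m=np.zeros(P.shape[:2],bool);m[roi[2]:roi[3],roi[0]:roi[1]]=1
    y=m&(abs(hs[...,0]-28)<6)&(hs[...,1]>(200 if nm=="scene" else 130))&(P[...,2]>38)&(P[...,2]<56)&(P[...,1]>-260)&(P[...,1]<-205)&(P[...,0]>500)
    q=P[y];print(nm,"strip",len(q),q.mean(0),cv2.minAreaRect(q[:,:2].astype(np.float32)))
    q=P[m&(P[...,2]>38)&(P[...,2]<50)&(P[...,0]>520)&(P[...,0]<640)]
    print("beams",len(q),cv2.minAreaRect(q[:,:2].astype(np.float32)))
    q=P[m&(P[...,2]>151)&(P[...,2]<160)&(P[...,0]<680)]
    for s in(q[q[:,1]>-232],q[q[:,1]<-232]):print("top",len(s),s.mean(0),cv2.minAreaRect(s[:,:2].astype(np.float32)))
    # faces: blue/white at heights
    for lo,hi in((85,100),(100,115),(115,130),(130,145)):
        q=P[m&(P[...,2]>lo)&(P[...,2]<hi)&(P[...,0]<680)]
        print(lo,*[(len(s),np.round(s.mean(0),1)) for s in(q[q[:,1]>-232],q[q[:,1]<-232]) if len(s)])
P=b["P"]
for n,(u0,u1,v0,v1) in dict(cream=(148,182,158,190),twine=(262,295,158,188),jar=(188,218,196,222)).items():
    q=P[v0:v1,u0:u1].reshape(-1,3);t=q[q[:,2]>np.nanmax(q[:,2])-12];print(n,t.mean(0))
E
```

```text
scene strip 251 [ 586.99301338 -233.88137802   46.7521333 ] ((586.2214965820312, -232.2031707763672), (18.656816482543945, 86.6215591430664), 76.98210906982422)
beams 1466 ((584.5712890625, -233.57444763183594), (219.31288146972656, 89.19628143310547), 77.4943618774414)
top 194 [ 598.34579239 -164.84331082  155.07535199] ((596.2882690429688, -164.40538024902344), (12.02969741821289, 81.62104797363281), 77.3656005859375)
top 223 [ 573.88557109 -302.31948262  155.17244099] ((571.2373046875, -302.1778259277344), (12.664390563964844, 81.72383117675781), 77.75432586669922)
85 (41, array([ 625.1, -169.1,   92.2])) (97, array([ 586.8, -301.7,   93. ]))
100 (44, array([ 625.7, -169.1,  107.1])) (95, array([ 587.5, -301.7,  107.8]))
115 (44, array([ 625. , -169.1,  121.8])) (104, array([ 586.4, -301.4,  122.9]))
130 (48, array([ 625.3, -169.1,  137. ])) (100, array([ 587.1, -301.4,  137.7]))
top strip 127 [ 581.88474459 -232.36362739   45.02095531] ((582.1403198242188, -232.0643310546875), (16.74993896484375, 82.69903564453125), 76.30580139160156)
beams 577 ((581.671875, -233.0220947265625), (221.72813415527344, 85.87918090820312), 79.01187896728516)
top 101 [ 591.95101997 -163.63978356  154.1120471 ] ((591.7903442382812, -163.60122680664062), (12.335009574890137, 79.8224105834961), 78.11511993408203)
top 104 [ 566.53354801 -300.81104451  154.40837138] ((567.2406005859375, -300.7543640136719), (13.302186012268066, 78.5772476196289), 76.67547607421875)
85 (20, array([ 587. , -157.6,   93.5])) (33, array([ 562.3, -294.6,   92.9]))
100 (18, array([ 590.2, -157.4,  108.7])) (32, array([ 568.2, -296.4,  106.5]))
115 (18, array([ 584. , -156.7,  121.6])) (36, array([ 562. , -294.7,  122.2]))
130 (21, array([ 588.1, -157.7,  137.2])) (38, array([ 566. , -295.5,  138.5]))
cream [547.54181275 343.03596087 169.02932536]
twine [544.13512846   8.40050707 179.63131081]
jar [438.94179696 235.58092288  65.27041187]
```

```bash
cat >> h.py <<'E'
def axes(yaw,tilt):  # tool R: x=rest y, y=rest x, z=-rest z ; degrees
    F=R.from_euler("ZY",[yaw,-tilt],degrees=True).as_matrix()
    return np.stack([F[:,1],F[:,0],-F[:,2]],1)
EY=8.9;REST=np.array([568,225.7,80.]);RE=axes(EY,18)
def easel(h,dx=0,dy=0): return REST+RE@np.array([dy,dx,-h])
def plan(way,g,p=None,M=None):
    """way: list of (pos,R,n rows); prints rows in move units"""
    o=get_obs()
    if p is None:p=o["ee_pos"].copy();M=R.from_rotvec(o["orientation"]).as_matrix()
    for tp,TM,n in way:
        w=R.from_matrix(M.T@TM).as_rotvec()
        for k in range(n,0,-1):
            s=np.round(M.T@(tp-p)/k/100,3);r=np.round(R.from_matrix(M.T@TM).as_rotvec()/k/np.radians(45),3)
            print(f"[{g},{(s+0.).tolist()},{(r+0.).tolist()}],")
            p=p+M@s*100;M=M@R.from_rotvec(r*np.radians(45)).as_matrix()
        print("--",p.round(1))
E
python3 - <<'E'
from h import *
plan([(easel(150),RE,10),(easel(63.3),RE,6)],-0.1)
E
```

```text
[-0.1,[-0.38, -0.205, 0.0],[-0.037, -0.019, 0.123]],
[-0.1,[-0.398, -0.167, 0.0],[-0.037, -0.02, 0.123]],
[-0.1,[-0.412, -0.128, 0.002],[-0.037, -0.019, 0.123]],
[-0.1,[-0.423, -0.088, 0.005],[-0.037, -0.02, 0.123]],
[-0.1,[-0.429, -0.047, 0.01],[-0.037, -0.019, 0.124]],
[-0.1,[-0.431, -0.005, 0.016],[-0.037, -0.02, 0.123]],
[-0.1,[-0.429, 0.036, 0.023],[-0.037, -0.019, 0.124]],
[-0.1,[-0.424, 0.076, 0.03],[-0.037, -0.02, 0.123]],
[-0.1,[-0.414, 0.116, 0.04],[-0.037, -0.019, 0.123]],
[-0.1,[-0.4, 0.154, 0.05],[-0.036, -0.02, 0.124]],
-- [522.2 218.5 222.7]
[-0.1,[0.0, 0.0, 0.145],[0.0, 0.0, 0.0]],
[-0.1,[0.0, 0.0, 0.144],[0.0, 0.0, 0.0]],
[-0.1,[0.0, 0.0, 0.145],[0.0, 0.0, 0.0]],
[-0.1,[0.0, 0.0, 0.144],[0.0, 0.0, 0.0]],
[-0.1,[0.0, 0.0, 0.145],[0.0, 0.0, 0.0]],
[-0.1,[0.0, 0.0, 0.144],[0.0, 0.0, 0.0]],
-- [548.6 222.7 140.2]
```

Request:
{"fn": "jog_arm", "kwargs": {"commands": [[-0.1, [-0.38, -0.205, 0.0], [-0.037, -0.019, 0.123]], [-0.1, [-0.398, -0.167, 0.0], [-0.037, -0.02, 0.123]], [-0.1, [-0.412, -0.128, 0.002], [-0.037, -0.019, 0.123]], [-0.1, [-0.423, -0.088, 0.005], [-0.037, -0.02, 0.123]], [-0.1, [-0.429, -0.047, 0.01], [-0.037, -0.019, 0.124]], [-0.1, [-0.431, -0.005, 0.016], [-0.037, -0.02, 0.123]], [-0.1, [-0.429, 0.036, 0.023], [-0.037, -0.019, 0.124]], [-0.1, [-0.424, 0.076, 0.03], [-0.037, -0.02, 0.123]], [-0.1, [-0.414, 0.116, 0.04], [-0.037, -0.019, 0.123]], [-0.1, [-0.4, 0.154, 0.05], [-0.036, -0.02, 0.124]]]}}

```text
t: 1.1
ee_pos: [523.0, 217.3, 223.0]
orientation: [1.901, 2.212, 0.353]
ft_force: [0.7, 1.4, -0.2]
width: 39.5
grasp_force: 0.0
```

Request:
{"fn": "jog_arm", "kwargs": {"commands": [[-0.1, [0, 0, 0], [0, 0, 0]], [-0.1, [0, 0, 0], [0, 0, 0]], [-0.1, [0, 0, 0], [0, 0, 0]]]}}

```text
t: 1.4
ee_pos: [521.9, 219.5, 222.9]
orientation: [1.896, 2.218, 0.352]
ft_force: [-0.4, -0.1, -0.2]
width: 39.4
grasp_force: 0.0
```

```bash
python3 - <<'E'
from h import *
o=get_obs();print(o["t"],o["qpos"],o["width"])
M=R.from_rotvec(o["orientation"]).as_matrix()
print("err",RE.T@(o["ee_pos"]-easel(150)),np.degrees(R.from_matrix(M.T@RE).as_rotvec()))
im,P,d=cloud("scene");cv2.imwrite("pics/s1.png",cv2.resize(im[100:250,250:400],(600,600)))
plan([(easel(63.3),RE,5)],-0.1)
E
```

```text
1.4 [ 0.4206698   0.22124327  1.9682416  -0.13168156  0.65225747  0.35695409] 39.350240482311975
err [ 0.99797461 -0.05488569 -0.28395201] [-0.00816131 -0.07725957  0.04647016]
[-0.1,[-0.003, 0.0, 0.174],[0.0, 0.0, 0.0]],
[-0.1,[-0.003, 0.0, 0.174],[0.0, 0.0, 0.0]],
[-0.1,[-0.003, 0.0, 0.174],[0.0, -0.001, 0.001]],
[-0.1,[-0.003, 0.0, 0.174],[0.0, 0.0, 0.0]],
[-0.1,[-0.002, 0.0, 0.174],[0.0, -0.001, 0.001]],
-- [548.6 222.7 140.2]
```

View pics/s1.png

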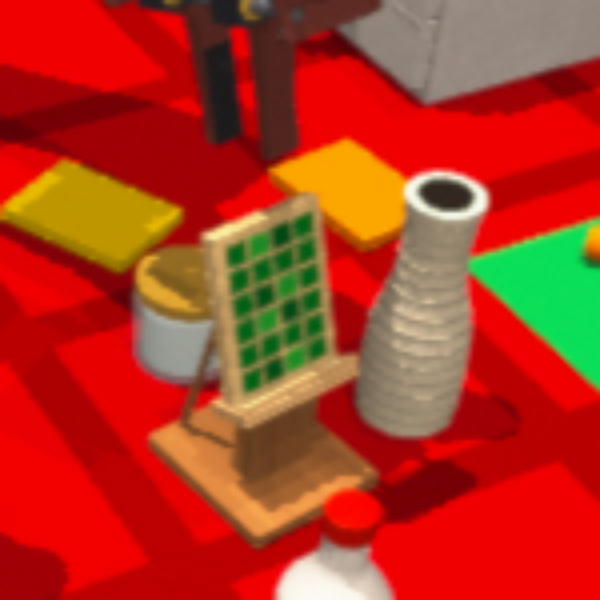

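The fingers at crop (240,130) straddle the line of the green plaque's top edge at (265,215), and nothing is in the way. I'll go down and grip.

Request:
{"fn": "jog_arm", "kwargs": {"commands": [[-0.1, [-0.003, 0, 0.174], [0, 0, 0]], [-0.1, [-0.003, 0, 0.174], [0, 0, 0]], [-0.1, [-0.003, 0, 0.174], [0, 0, 0]], [-0.1, [-0.003, 0, 0.174], [0, 0, 0]], [-0.1, [0, 0, 0.174], [0, 0, 0]], [-0.1, [0, 0, 0], [0, 0, 0]], [-0.1, [0, 0, 0], [0, 0, 0]], [-0.4, [0, 0, 0], [0, 0, 0]], [-0.4, [0, 0, 0], [0, 0, 0]], [-0.4, [0, 0, 0], [0, 0, 0]]]}}

```text
t: 2.45
ee_pos: [549.4, 222.2, 141.2]
orientation: [1.896, 2.216, 0.354]
ft_force: [0.5, -0.5, -0.4]
width: 26.4
grasp_force: 0.0
```

Request:
{"fn": "jog_arm", "kwargs": {"commands": [[-0.62, [0, 0, 0], [0, 0, 0]], [-0.62, [0, 0, 0], [0, 0, 0]], [-0.62, [0, 0, 0], [0, 0, 0]]]}}

```text
t: 2.75
ee_pos: [549.2, 222.0, 140.5]
orientation: [1.897, 2.216, 0.353]
ft_force: [-0.3, 0.2, 0.1]
width: 16.9
grasp_force: 0.0
```

```bash
python3 - <<'E'
from h import *
o=get_obs();print(o["width"],o["grasp_force"],RE.T@o["ft_force"],RE.T@o["moment"],RE.T@(o["ee_pos"]-easel(63.3)))
im,P,d=cloud("scene");cv2.imwrite("pics/s2.png",cv2.resize(im[120:200,280:360],(600,600),interpolation=cv2.INTER_CUBIC))
E
```

```text
16.93289234673278 0.0 [ 0.250317   -0.19557552 -0.14620919] [ 0.1866523  -0.01484722  0.01715625] [-0.7763803   0.49348057 -0.13583741]
```

View pics/s2.png

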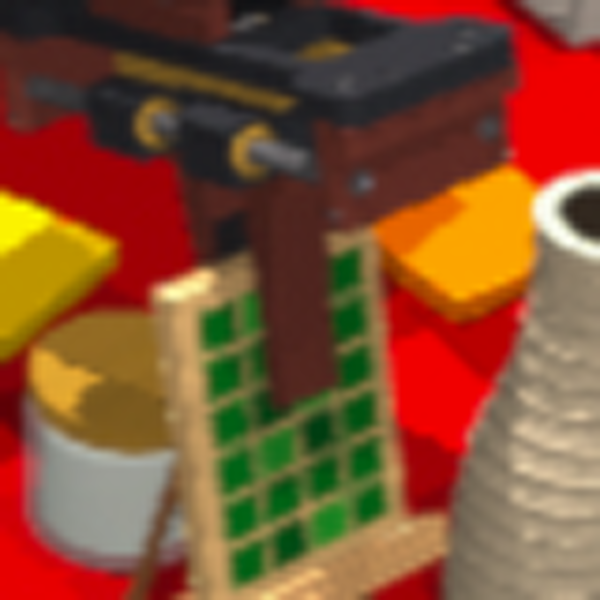

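The finger at crop (300,320) lies over the mosaic with its tip above the slats, and the other finger is behind the plaque. I'll close and lift along the slats.

Request:
{"fn": "jog_arm", "kwargs": {"commands": [[-1, [0, 0, 0], [0, 0, 0]], [-1, [0, 0, 0], [0, 0, 0]], [-1, [0, 0, 0], [0, 0, 0]], [-1, [0, 0, 0], [0, 0, 0]]]}}

```text
t: 3.2
ee_pos: [550.4, 222.4, 141.1]
orientation: [1.896, 2.215, 0.356]
ft_force: [5.4, -0.5, 0.0]
width: 11.9
grasp_force: 30.0
```

```bash
python3 - <<'E'
from h import *
o=get_obs();print(o["width"],o["grasp_force"],RE.T@o["ft_force"],RE.T@o["moment"],RE.T@(o["ee_pos"]-easel(63.3)),o["ee_pos"],o["orientation"])
im,P,d=cloud("scene");hs=cv2.cvtColor(im,cv2.COLOR_BGR2HSV).astype(int)
# plaque lateral centre & heights in easel-tool frame
Q=(P-REST)@RE
m=(abs(Q[...,1]-6)<6)&(Q[...,2]<-15)&(Q[...,2]>-58)&(abs(Q[...,0])<55)
q=Q[m];print("plaque lateral extent",len(q),np.percentile(q[:,0],[1,99]),"front face",np.median(q[:,1]))
m=(abs(Q[...,1])<9)&(abs(abs(Q[...,0])-27)<10)&(Q[...,2]<-85)&(Q[...,2]>-130);print("top h",np.percentile(-Q[m][:,2],[90,98]))
E
```

```text
11.940454774969812 29.994080364704132 [-1.32894163  5.01769636  1.59738236] [-0.75241074 -0.24778446  0.14027841] [-0.57297141  1.84947232 -0.30175226] [550.40903405 222.36537411 141.06037931] [1.89582317 2.21489051 0.35599277]
plaque lateral extent 465 [-42.54389966  37.58656082] front face 7.991993744399956
top h [109.84644799 110.92241802]
```

```bash
sed -i 's/^def easel/REST=REST+RE@np.array([-1.6,2.2,0])\ndef easel/' h.py; cat >> h.py <<'E'
RR=axes(77.6,0);BAY=np.array([583,-232.8,45.]);BLUE=np.array([593.5,-164,45.])
E
python3 - <<'E'
from h import *
o=get_obs();p=o["ee_pos"];M=R.from_rotvec(o["orientation"]).as_matrix()
a=p-40*RE[:,2]
plan([(a,RE,4),(np.array([540,215,285]),RE,4),(np.array([583,-232.8,285]),RR,14),(np.array([583,-232.8,165]),RR,4)],-1)
E
```

```text
[-1,[0.0, 0.0, -0.1],[0.001, -0.001, 0.0]],
[-1,[0.0, 0.0, -0.1],[0.001, 0.0, 0.0]],
[-1,[0.0, 0.0, -0.1],[0.001, -0.001, 0.0]],
[-1,[0.0, 0.001, -0.1],[0.001, 0.0, -0.001]],
-- [538.2 220.4 179.1]
[-1,[-0.014, 0.084, -0.251],[0.0, 0.0, 0.0]],
[-1,[-0.014, 0.084, -0.251],[0.0, 0.0, 0.0]],
[-1,[-0.014, 0.084, -0.251],[0.0, 0.0, 0.0]],
[-1,[-0.015, 0.084, -0.251],[0.0, 0.0, 0.0]],
-- [540. 215. 285.]
[-1,[-0.321, -0.018, -0.006],[0.025, 0.017, -0.108]],
[-1,[-0.318, -0.046, -0.01],[0.025, 0.017, -0.108]],
[-1,[-0.313, -0.072, -0.013],[0.025, 0.017, -0.108]],
[-1,[-0.305, -0.099, -0.015],[0.025, 0.017, -0.108]],
[-1,[-0.296, -0.125, -0.017],[0.025, 0.017, -0.108]],
[-1,[-0.284, -0.15, -0.018],[0.025, 0.017, -0.108]],
[-1,[-0.27, -0.174, -0.018],[0.025, 0.017, -0.108]],
[-1,[-0.254, -0.196, -0.018],[0.025, 0.017, -0.108]],
[-1,[-0.236, -0.217, -0.018],[0.025, 0.017, -0.108]],
[-1,[-0.216, -0.237, -0.016],[0.025, 0.017, -0.108]],
[-1,[-0.195, -0.254, -0.014],[0.025, 0.017, -0.108]],
[-1,[-0.173, -0.27, -0.012],[0.025, 0.018, -0.108]],
[-1,[-0.149, -0.284, -0.008],[0.025, 0.017, -0.109]],
[-1,[-0.125, -0.297, -0.004],[0.025, 0.018, -0.108]],
-- [ 583.  -232.8  285. ]
[-1,[0.0, 0.0, 0.3],[0.0, 0.0, 0.0]],
[-1,[0.0, 0.0, 0.3],[0.0, 0.0, 0.0]],
[-1,[0.0, 0.0, 0.3],[0.0, 0.0, 0.0]],
[-1,[0.0, 0.0, 0.3],[0.0, 0.0, 0.0]],
-- [ 583.  -232.8  165. ]
```

Request:
{"fn": "jog_arm", "kwargs": {"commands": [[-1, [0, 0, -0.1], [0.001, -0.001, 0]], [-1, [0, 0, -0.1], [0.001, 0, 0]], [-1, [0, 0, -0.1], [0.001, 0, 0]], [-1, [0, 0.001, -0.1], [0.001, 0, 0]], [-1, [-0.014, 0.084, -0.251], [0, 0, 0]], [-1, [-0.014, 0.084, -0.251], [0, 0, 0]], [-1, [-0.014, 0.084, -0.251], [0, 0, 0]], [-1, [-0.015, 0.084, -0.251], [0, 0, 0]], [-1, [0, 0, 0], [0, 0, 0]]]}}

```text
t: 4.15
ee_pos: [540.1, 215.1, 287.3]
orientation: [1.897, 2.216, 0.354]
ft_force: [-0.3, 0.0, -1.9]
width: 11.9
grasp_force: 30.0
```

Request:
{"fn": "jog_arm", "kwargs": {"commands": [[-1, [-0.321, -0.018, -0.006], [0.025, 0.017, -0.108]], [-1, [-0.318, -0.046, -0.01], [0.025, 0.017, -0.108]], [-1, [-0.313, -0.072, -0.013], [0.025, 0.017, -0.108]], [-1, [-0.305, -0.099, -0.015], [0.025, 0.017, -0.108]], [-1, [-0.296, -0.125, -0.017], [0.025, 0.017, -0.108]], [-1, [-0.284, -0.15, -0.018], [0.025, 0.017, -0.108]], [-1, [-0.27, -0.174, -0.018], [0.025, 0.017, -0.108]], [-1, [-0.254, -0.196, -0.018], [0.025, 0.017, -0.108]], [-1, [-0.236, -0.217, -0.018], [0.025, 0.017, -0.108]], [-1, [-0.216, -0.237, -0.016], [0.025, 0.017, -0.108]]]}}

```text
t: 5.15
ee_pos: [568.3, -106.4, 281.9]
orientation: [0.844, 2.967, 0.109]
ft_force: [0.3, -1.0, -1.5]
width: 12.0
grasp_force: 30.0
```

Request:
{"fn": "jog_arm", "kwargs": {"commands": [[-1, [-0.195, -0.254, -0.014], [0.025, 0.017, -0.108]], [-1, [-0.173, -0.27, -0.012], [0.025, 0.018, -0.108]], [-1, [-0.149, -0.284, -0.008], [0.025, 0.017, -0.109]], [-1, [-0.125, -0.297, -0.004], [0.025, 0.018, -0.108]], [-1, [0, 0, 0], [0, 0, 0]], [-1, [0, 0, 0], [0, 0, 0]]]}}

```text
t: 5.75
ee_pos: [580.9, -232.9, 281.9]
orientation: [-0.343, -3.116, -0.002]
ft_force: [-0.8, 0.3, -1.5]
width: 11.5
grasp_force: 30.0
```

```bash
python3 - <<'E'
from h import *
o=get_obs();M=R.from_rotvec(o["orientation"]).as_matrix();print(o["t"],o["ee_pos"],o["width"],o["ft_force"],np.degrees(R.from_matrix(M.T@RR).as_rotvec()))
plan([(np.array([583,-232.8,165]),RR,4)],-1)
E
```

```text
5.75 [ 580.90857873 -232.85233421  281.87599427] 11.500680463816662 [-0.84288615  0.29408005 -1.5097396 ] [ 0.04131766 -0.37568139 -0.17252145]
[-1,[-0.007, 0.001, 0.292],[0.0, -0.002, -0.001]],
[-1,[-0.007, 0.001, 0.292],[0.0, -0.002, -0.001]],
[-1,[-0.006, 0.001, 0.292],[0.0, -0.002, -0.001]],
[-1,[-0.005, 0.001, 0.293],[0.001, -0.002, -0.001]],
-- [ 583.  -232.8  165. ]
```

Request:
{"fn": "jog_arm", "kwargs": {"commands": [[-1, [-0.007, 0.001, 0.292], [0, -0.002, -0.001]], [-1, [-0.007, 0.001, 0.292], [0, -0.002, -0.001]], [-1, [-0.006, 0.001, 0.292], [0, -0.002, -0.001]], [-1, [-0.005, 0.001, 0.292], [0, -0.002, -0.001]], [-1, [0, 0, 0], [0, 0, 0]], [-1, [0, 0, 0], [0, 0, 0]]]}}

```text
t: 6.35
ee_pos: [584.0, -232.3, 167.1]
orientation: [0.335, 3.122, -0.0]
ft_force: [0.2, -0.8, -0.5]
width: 11.5
grasp_force: 30.0
```

```bash
python3 - <<'E'
from h import *
o=get_obs();M=R.from_rotvec(o["orientation"]).as_matrix();print(o["t"],o["ee_pos"],o["width"],o["ft_force"],np.degrees(R.from_matrix(M.T@RR).as_rotvec()))
im,P,d=cloud("scene");np.savez("scene2.npz",im=im,P=P)
y=RR[:,1];x=-RR[:,0]
X=P@x;Y=P@y;Z=P[...,2];roi=np.zeros(Z.shape,bool);roi[180:320,70:210]=1
print("tcp across",o["ee_pos"]@y,"bay",BAY@y, "tcp along",o["ee_pos"]@x)
# end faces (+x side, x near 583+40 along) by height for three plaques
for nm,lo,hi in(("white",-195,-148),("green",-125,-80),("blue",-55,-5)):
  for z0,z1 in((85,100),(105,125),(125,145),(145,180)):
    m=roi&(Y>lo)&(Y<hi)&(Z>z0)&(Z<z1)
    if m.sum()<5: continue
    xm=np.percentile(X[m],95);e=m&(X>xm-4)
    print(nm,z0,e.sum(),"endface x",xm.round(1),"Y",np.percentile(Y[e],[3,50,97]).round(1))
m=roi&(Y>-125)&(Y<-80)&(Z>85)&(Z<130);print("green bottom z",np.percentile(Z[m],[1,3]))
cv2.imwrite("pics/s3.png",cv2.resize(im[170:320,70:230],(800,600),interpolation=cv2.INTER_CUBIC)[:600])
E
```

```text
6.35 [ 583.95956567 -232.26431118  167.14430922] 11.463166013977757 [ 0.17878369 -0.80430216 -0.45987017] [0.00275015 0.09178747 0.15229151]
tcp across -101.44936558572412 bay -102.17861065779628 tcp along 620.2124723055259
white 85 32 endface x 663.0 Y [-177.8 -172.5 -166.1]
white 105 47 endface x 662.6 Y [-178.3 -172.3 -166.6]
white 125 50 endface x 663.3 Y [-177.9 -172.1 -166.7]
white 145 39 endface x 662.5 Y [-177.9 -172.1 -166.5]
green 85 8 endface x 373.6 Y [-94.6 -89.5 -82.2]
green 105 43 endface x 662.0 Y [-107.6 -102.2  -96.5]
green 125 48 endface x 661.7 Y [-107.5 -102.   -96.2]
green 145 90 endface x 661.6 Y [-107.4 -101.7  -96.2]
blue 85 30 endface x 657.2 Y [-37.9 -33.  -27.5]
blue 105 45 endface x 657.4 Y [-38.2 -32.9 -27.1]
blue 125 42 endface x 657.9 Y [-37.8 -32.3 -27.1]
blue 145 31 endface x 656.6 Y [-37.9 -32.9 -27. ]
green bottom z [89.03624343 89.96906255]
```

View pics/s3.png

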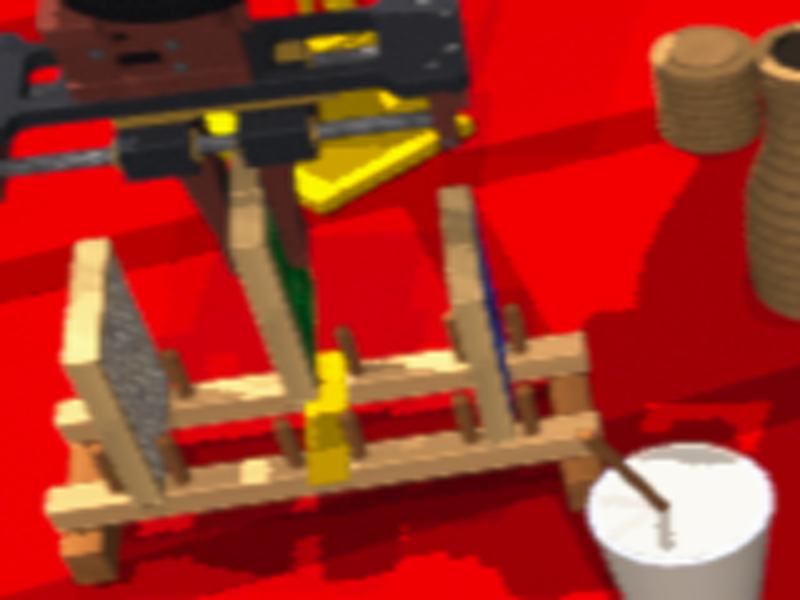

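The green plaque hangs at crop (275,290), above the strip at (327,420). Its across-bay position is -101.9, and the middle between white and blue is -102.3. The fit is good, so I'm lowering it.

Request:
{"fn": "jog_arm", "kwargs": {"commands": [[-1, [0, -0.004, 0.1], [0, 0, 0]], [-1, [0, 0, 0.1], [0, 0, 0]], [-1, [0, 0, 0.1], [0, 0, 0]], [-1, [0, 0, 0.1], [0, 0, 0]], [-1, [0, 0, 0.1], [0, 0, 0]], [-1, [0, 0, 0.03], [0, 0, 0]], [-1, [0, 0, 0], [0, 0, 0]], [-1, [0, 0, 0], [0, 0, 0]]]}}

```text
t: 7.2
ee_pos: [584.8, -234.0, 114.5]
orientation: [0.335, 3.12, -0.002]
ft_force: [-0.4, 0.4, -0.5]
width: 11.4
grasp_force: 30.0
```

Request:
{"fn": "jog_arm", "kwargs": {"commands": [[-1, [0, 0.003, 0.02], [0, 0, 0]], [-1, [0, 0, 0.02], [0, 0, 0]], [-1, [0, 0, 0.015], [0, 0, 0]], [-1, [0, 0, 0.01], [0, 0, 0]], [-1, [0, 0, 0], [0, 0, 0]], [-1, [0, 0, 0], [0, 0, 0]]]}}

```text
t: 7.8
ee_pos: [585.1, -233.6, 109.0]
orientation: [0.335, 3.119, -0.002]
ft_force: [-1.5, 0.8, 6.2]
width: 12.0
grasp_force: 30.0
```

Request:
{"fn": "jog_arm", "kwargs": {"commands": [[-0.85, [0, 0, -0.005], [0, 0, 0]], [-0.7, [0, 0, 0], [0, 0, 0]], [-0.5, [0, 0, 0], [0, 0, 0]], [-0.3, [0, 0, 0], [0, 0, 0]], [-0.2, [0, 0, 0], [0, 0, 0]], [-0.2, [0, 0, 0], [0, 0, 0]], [-0.2, [0, 0, -0.1], [0, 0, 0]], [-0.2, [0, 0, -0.3], [0, 0, 0]], [-0.2, [0, 0, -0.3], [0, 0, 0]], [-0.2, [0, 0, 0], [0, 0, 0]]]}}

```text
t: 8.8
ee_pos: [587.1, -234.6, 183.5]
orientation: [0.334, 3.113, -0.005]
ft_force: [1.3, -0.2, 0.2]
width: 35.2
grasp_force: 0.0
```

```bash
python3 - <<'E'
from h import *
o=get_obs();M=R.from_rotvec(o["orientation"]).as_matrix();print(o["t"],o["ee_pos"],o["width"],o["ft_force"])
for n in("scene","top"):
  im,P,d=cloud(n)
  y=RR[:,1];x=-RR[:,0]
  X=P@x;Y=P@y;Z=P[...,2];roi=np.zeros(Z.shape,bool)
  if n=="scene":roi[180:320,70:210]=1
  else:roi[125:200,310:405]=1
  for nm,lo,hi in(("white",-195,-148),("green",-125,-80),("blue",-55,-5)):
   if n=="scene":
    for z0,z1 in((85,100),(105,125),(125,157)):
     m=roi&(Y>lo)&(Y<hi)&(Z>z0)&(Z<z1)&(X>600)&(X<700)
     if m.sum()<5: continue
     xm=np.percentile(X[m],95);e=m&(X>xm-4)
     print(nm,z0,e.sum(),"x",xm.round(1),"Y",np.percentile(Y[e],[3,50,97]).round(1))
   m=roi&(Y>lo)&(Y<hi)&(Z>149)&(Z<162);print(n,nm,"topz",m.sum(),np.percentile(Z[m],[50,97]) if m.sum() else 0, cv2.minAreaRect(np.stack([X[m],Y[m]],1).astype(np.float32)) if m.sum() else 0)
pre=np.array([BLUE[0],BLUE[1],o["ee_pos"][2]+5])
plan([(pre,RR,4)],-0.2)
E
```

```text
8.8 [ 587.1056832  -234.58040563  183.45078973] 35.223324069347015 [ 1.29666731 -0.22486708  0.19736572]
white 85 37 x 663.5 Y [-178.3 -172.3 -166.7]
white 105 48 x 662.8 Y [-178.7 -172.  -166.8]
white 125 87 x 663.3 Y [-177.5 -171.9 -166.5]
scene white topz 245 [155.10304041 157.1289439 ] ((622.6670532226562, -172.30014038085938), (12.43995475769043, 82.38249206542969), 89.7574691772461)
green 85 32 x 663.2 Y [-108.7 -103.2  -97.8]
green 105 47 x 662.8 Y [-108.5 -102.7  -97.2]
green 125 80 x 662.7 Y [-108.5 -102.8  -97.3]
scene green topz 225 [155.3238465  157.25251515] ((622.3677978515625, -103.2690200805664), (82.15656280517578, 12.210342407226562), 0.3540952503681183)
blue 85 30 x 657.5 Y [-37.9 -32.4 -27.3]
blue 105 44 x 656.8 Y [-38.2 -32.4 -27.1]
blue 125 76 x 657.0 Y [-38.  -32.5 -27. ]
scene blue topz 200 [155.24862354 157.00350463] ((617.249755859375, -32.353363037109375), (12.506425857543945, 81.55301666259766), 89.82180786132812)
top white topz 1 [158.19521697 158.19521697] ((608.4144897460938, -176.661376953125), (0.0, 0.0), 0.0)
top green topz 0 0 0
top blue topz 88 [153.22621924 158.36273463] ((612.2070922851562, -31.568265914916992), (78.26346588134766, 12.489286422729492), 0.734176754951477)
[-0.2,[0.016, 0.175, -0.023],[0.0, 0.002, 0.001]],
[-0.2,[0.016, 0.175, -0.022],[0.0, 0.002, 0.001]],
[-0.2,[0.016, 0.174, -0.023],[-0.001, 0.001, 0.001]],
[-0.2,[0.016, 0.175, -0.022],[0.0, 0.002, 0.0]],
-- [ 593.5 -164.   188.5]
```

```bash
python3 - <<'E'
from h import *
B=np.array([596.1,-164.3,0])
plan([(B+[0,0,189],RR,4),(B+[0,0,109.3],RR,5)],-0.2)
E
```

```text
[-0.2,[0.009, 0.175, -0.024],[0.0, 0.002, 0.001]],
[-0.2,[0.009, 0.175, -0.024],[0.0, 0.002, 0.001]],
[-0.2,[0.01, 0.176, -0.024],[-0.001, 0.001, 0.001]],
[-0.2,[0.009, 0.175, -0.023],[0.0, 0.002, 0.0]],
-- [ 596.1 -164.4  189. ]
[-0.2,[0.0, 0.0, 0.159],[0.0, 0.0, 0.0]],
[-0.2,[0.0, 0.0, 0.159],[0.0, 0.0, 0.0]],
[-0.2,[0.0, 0.0, 0.16],[0.0, 0.0, 0.0]],
[-0.2,[0.0, 0.0, 0.159],[0.0, 0.0, 0.0]],
[-0.2,[0.0, 0.001, 0.16],[0.0, 0.0, 0.0]],
-- [ 596.2 -164.3  109.3]
```

Request:
{"fn": "jog_arm", "kwargs": {"commands": [[-0.2, [0.009, 0.175, -0.024], [0, 0.002, 0.001]], [-0.2, [0.009, 0.175, -0.024], [0, 0.002, 0.001]], [-0.2, [0.01, 0.175, -0.024], [0, 0.001, 0.001]], [-0.2, [0.009, 0.175, -0.024], [0, 0.002, 0]], [-0.2, [0, 0, 0], [0, 0, 0]], [-0.2, [0, 0, 0], [0, 0, 0]], [-0.2, [0, 0, 0], [0, 0, 0]]]}}

```text
t: 9.6
ee_pos: [595.7, -164.4, 187.9]
orientation: [-0.339, -3.121, 0.001]
ft_force: [-0.3, -0.0, -0.1]
width: 35.4
grasp_force: 0.0
```

```bash
python3 - <<'E'
from h import *
B=np.array([596.1,-164.3,0])
print(get_obs()["ee_pos"],get_obs()["width"])
plan([(B+[0,0,109.3],RR,5)],-0.2)
E
```

```text
[ 595.71619395 -164.4462016   187.87285181] 35.35596714005668
[-0.2,[-0.001, 0.001, 0.157],[0.0, -0.001, 0.0]],
[-0.2,[-0.001, 0.0, 0.157],[0.0, 0.0, 0.0]],
[-0.2,[-0.001, 0.001, 0.157],[0.0, -0.001, 0.0]],
[-0.2,[-0.001, 0.0, 0.157],[0.0, 0.0, 0.0]],
[-0.2,[0.0, 0.001, 0.158],[-0.001, -0.001, 0.0]],
-- [ 596.1 -164.3  109.3]
```

Request:
{"fn": "jog_arm", "kwargs": {"commands": [[-0.2, [-0.001, 0.001, 0.157], [0, -0.001, 0]], [-0.2, [-0.001, 0, 0.157], [0, 0, 0]], [-0.2, [-0.001, 0.001, 0.157], [0, -0.001, 0]], [-0.2, [-0.001, 0, 0.157], [0, 0, 0]], [-0.2, [0, 0.001, 0.157], [0, 0, 0]], [-0.2, [0, 0, 0], [0, 0, 0]], [-0.2, [0, 0, 0], [0, 0, 0]], [-0.2, [0, 0, 0], [0, 0, 0]]]}}

```text
t: 10.4
ee_pos: [596.6, -164.3, 110.1]
orientation: [0.339, 3.123, -0.001]
ft_force: [-0.2, -0.3, 0.7]
width: 35.1
grasp_force: 0.0
```

Request:
{"fn": "jog_arm", "kwargs": {"commands": [[-0.6, [0, 0, 0], [0, 0, 0]], [-0.6, [0, 0, 0], [0, 0, 0]], [-1, [0, 0, 0], [0, 0, 0]], [-1, [0, 0, 0], [0, 0, 0]], [-1, [0, 0, 0], [0, 0, 0]], [-1, [0, 0, 0], [0, 0, 0]]]}}

```text
t: 11.0
ee_pos: [596.3, -164.1, 109.9]
orientation: [0.339, 3.123, -0.001]
ft_force: [-1.3, 0.1, 4.2]
width: 12.0
grasp_force: 30.0
```

```bash
python3 - <<'E'
from h import *
o=get_obs();print(o["ee_pos"],o["width"],o["ft_force"],o["t"])
p=o["ee_pos"]
A=easel(63.3+40)
print("goal hover",A)
plan([(p+[0,0,170],RR,6)],-1)
plan([(np.array([545,215,288]),RE,14),(A,RE,4)],-1,p+[0,0,170],RR)
E
```

```text
[ 596.30790057 -164.14149381  109.87561586] 12.02946462465904 [-1.25926803  0.07716897  4.20380015] 11.0
goal hover [538.77755218 219.50438781 178.92397552]
[-1,[0.0, 0.0, -0.283],[0.0, 0.0, 0.0]],
[-1,[0.0, 0.0, -0.283],[0.0, 0.0, 0.0]],
[-1,[0.0, 0.0, -0.283],[0.0, 0.0, 0.0]],
[-1,[0.0, 0.0, -0.284],[0.0, 0.0, 0.0]],
[-1,[0.0, 0.0, -0.283],[0.0, 0.0, 0.0]],
[-1,[0.0, -0.001, -0.284],[-0.001, 0.0, 0.0]],
-- [ 596.3 -164.1  279.9]
[-1,[0.094, 0.257, -0.006],[-0.025, -0.017, 0.108]],
[-1,[0.115, 0.248, -0.002],[-0.025, -0.017, 0.108]],
[-1,[0.136, 0.237, 0.001],[-0.025, -0.017, 0.108]],
[-1,[0.156, 0.225, 0.003],[-0.025, -0.017, 0.108]],
[-1,[0.174, 0.211, 0.006],[-0.025, -0.017, 0.108]],
[-1,[0.191, 0.195, 0.007],[-0.025, -0.017, 0.108]],
[-1,[0.207, 0.178, 0.008],[-0.025, -0.017, 0.108]],
[-1,[0.222, 0.16, 0.008],[-0.025, -0.017, 0.108]],
[-1,[0.234, 0.14, 0.008],[-0.025, -0.017, 0.108]],
[-1,[0.246, 0.119, 0.008],[-0.025, -0.017, 0.108]],
[-1,[0.255, 0.098, 0.007],[-0.025, -0.017, 0.108]],
[-1,[0.262, 0.076, 0.005],[-0.025, -0.017, 0.108]],
[-1,[0.268, 0.053, 0.002],[-0.026, -0.018, 0.109]],
[-1,[0.272, 0.031, 0.0],[-0.025, -0.017, 0.108]],
-- [545. 215. 288.]
[-1,[0.013, -0.097, 0.255],[0.0, 0.0, 0.0]],
[-1,[0.014, -0.097, 0.255],[0.0, 0.0, 0.0]],
[-1,[0.013, -0.097, 0.255],[0.0, 0.0, 0.0]],
[-1,[0.014, -0.098, 0.255],[0.0, 0.0, 0.0]],
-- [538.8 219.5 179. ]
```

Request:
{"fn": "jog_arm", "kwargs": {"commands": [[-1, [0, 0, -0.15], [0, 0, 0]], [-1, [0, 0, -0.283], [0, 0, 0]], [-1, [0, 0, -0.283], [0, 0, 0]], [-1, [0, 0, -0.283], [0, 0, 0]], [-1, [0, 0, -0.283], [0, 0, 0]], [-1, [0, 0, -0.283], [0, 0, 0]], [-1, [0, 0, -0.135], [0, 0, 0]], [-1, [0, 0, 0], [0, 0, 0]]]}}

```text
t: 11.8
ee_pos: [597.1, -164.3, 281.8]
orientation: [0.339, 3.12, -0.002]
ft_force: [0.1, 0.1, -1.4]
width: 11.9
grasp_force: 30.0
```

Request:
{"fn": "jog_arm", "kwargs": {"commands": [[-1, [0.094, 0.257, -0.006], [-0.025, -0.017, 0.108]], [-1, [0.115, 0.248, -0.002], [-0.025, -0.017, 0.108]], [-1, [0.136, 0.237, 0.001], [-0.025, -0.017, 0.108]], [-1, [0.156, 0.225, 0.003], [-0.025, -0.017, 0.108]], [-1, [0.174, 0.211, 0.006], [-0.025, -0.017, 0.108]], [-1, [0.191, 0.195, 0.007], [-0.025, -0.017, 0.108]], [-1, [0.207, 0.178, 0.008], [-0.025, -0.017, 0.108]], [-1, [0.222, 0.16, 0.008], [-0.025, -0.017, 0.108]], [-1, [0.234, 0.14, 0.008], [-0.025, -0.017, 0.108]], [-1, [0.246, 0.119, 0.008], [-0.025, -0.017, 0.108]]]}}

```text
t: 12.8
ee_pos: [558.2, 107.6, 283.3]
orientation: [1.524, 2.565, 0.26]
ft_force: [0.1, -0.2, -1.2]
width: 12.0
grasp_force: 30.0
```

Request:
{"fn": "jog_arm", "kwargs": {"commands": [[-1, [0.255, 0.098, 0.007], [-0.025, -0.017, 0.108]], [-1, [0.262, 0.076, 0.005], [-0.025, -0.017, 0.108]], [-1, [0.268, 0.053, 0.002], [-0.026, -0.018, 0.109]], [-1, [0.272, 0.031, 0], [-0.025, -0.017, 0.108]], [-1, [0, 0, 0], [0, 0, 0]], [-1, [0, 0, 0], [0, 0, 0]], [-1, [0, 0, 0], [0, 0, 0]]]}}

```text
t: 13.5
ee_pos: [544.6, 214.2, 286.5]
orientation: [1.896, 2.219, 0.347]
ft_force: [0.5, 0.0, -2.9]
width: 12.2
grasp_force: 30.0
```

```bash
python3 - <<'E'
from h import *
o=get_obs();print(o["ee_pos"],o["width"],o["ft_force"],o["t"])
M=R.from_rotvec(o["orientation"]).as_matrix();print(np.degrees(R.from_matrix(M.T@RE).as_rotvec()))
plan([(easel(63.3+30,4),RE,5)],-1)
E
```

```text
[544.55622011 214.2492219  286.46182083] 12.225413264089052 [ 0.46332142  0.03953691 -2.91363238] 13.5
[-0.16192089  0.04039422  0.08510376]
[-1,[0.012, -0.067, 0.222],[-0.001, 0.0, 0.0]],
[-1,[0.013, -0.067, 0.222],[-0.001, 0.0, 0.0]],
[-1,[0.012, -0.068, 0.221],[-0.001, 0.0, 0.001]],
[-1,[0.013, -0.068, 0.222],[0.0, 0.0, 0.0]],
[-1,[0.012, -0.067, 0.221],[-0.001, 0.001, 0.001]],
-- [545.6 220.6 170.7]
```

Request:
{"fn": "jog_arm", "kwargs": {"commands": [[-1, [0.012, -0.067, 0.222], [-0.001, 0, 0]], [-1, [0.013, -0.067, 0.222], [-0.001, 0, 0]], [-1, [0.012, -0.068, 0.222], [-0.001, 0, 0]], [-1, [0.013, -0.068, 0.222], [0, 0, 0]], [-1, [0.012, -0.067, 0.222], [0, 0, 0]], [-1, [0, 0, 0], [0, 0, 0]], [-1, [0, 0, 0], [0, 0, 0]], [-1, [0, 0, 0], [0, 0, 0]]]}}

```text
t: 14.3
ee_pos: [547.3, 221.3, 172.8]
orientation: [1.895, 2.214, 0.355]
ft_force: [-0.1, 0.1, -1.8]
width: 11.6
grasp_force: 30.0
```

```bash
cat > see.py <<'E'
from h import *
o=get_obs();M=R.from_rotvec(o["orientation"]).as_matrix();
print(o["t"],"tcp dy,dx,h",RE.T@(o["ee_pos"]-REST),np.degrees(R.from_matrix(M.T@RE).as_rotvec()),"f",RE.T@o["ft_force"],o["width"])
def look(im,P,hue,tag):
    hs=cv2.cvtColor(im,cv2.COLOR_BGR2HSV).astype(int);Q=(P-REST)@RE
    m=(abs(Q[...,0])<60)&(abs(Q[...,1]-6)<14)&(Q[...,2]<-8)&(Q[...,2]>-160)&(abs(hs[...,0]-hue)<20)&(hs[...,1]>90)
    q=Q[m];A=np.c_[q[:,2],q[:,0],np.ones(len(q))];c=np.linalg.lstsq(A,q[:,1],rcond=None)[0]
    print(tag,m.sum(),"mosaic lat",np.percentile(q[:,0],[1,99]),"h",np.percentile(-q[:,2],[1,99]),"face x@h0",c[2],"tilt deg",np.degrees(np.arctan(c[:2])))
    return m
E
python3 - <<'E'
from see import *
a=np.load("scene0.npz");look(a["im"],a["P"],65,"green0")
im,P,d=cloud("scene");look(im,P,115,"blue")
cv2.imwrite("pics/s4.png",cv2.resize(im[100:220,270:370],(500,600),interpolation=cv2.INTER_CUBIC))
plan([(easel(63.3+4,3.5),RE,4)],-1)
E
```

```text
14.3 tcp dy,dx,h [  0.49731375   6.32892053 -94.77429247] [ 0.1905596  -0.00321085 -0.01093914] f [ 0.06527729 -0.63911892  1.68860689] 11.624969263836627
green0 471 mosaic lat [-29.98777746  31.92282999] h [ 9.64226628 99.64408532] face x@h0 6.170606661132361 tilt deg [ 0.02556068 -0.27969118]
blue 435 mosaic lat [-29.04468239  34.1378113 ] h [ 39.95046974 130.77953719] face x@h0 12.909068486552465 tilt deg [ 0.05426387 -0.2255628 ]
[-1,[-0.002, -0.007, 0.069],[0.001, 0.0, 0.0]],
[-1,[-0.002, -0.007, 0.069],[0.001, 0.0, 0.0]],
[-1,[-0.001, -0.008, 0.069],[0.001, 0.0, 0.0]],
[-1,[-0.002, -0.007, 0.069],[0.002, 0.0, 0.0]],
-- [553.1 221.7 145.8]
```

View pics/s4.png

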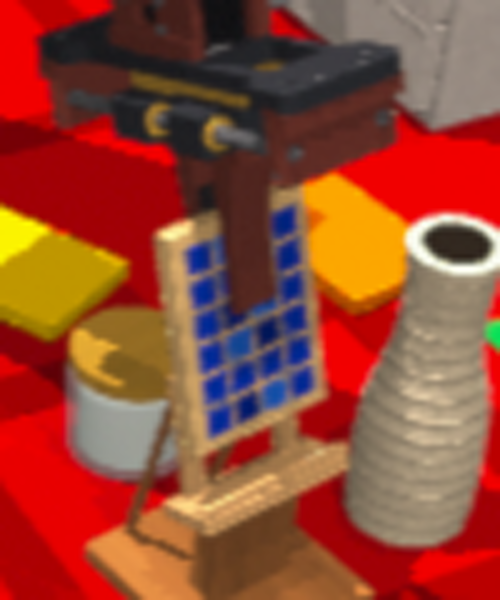

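The blue plaque at crop (245,320) hangs above the ledge with its mosaic outwards. Compared with the green plaque's seated picture it is 30.7 mm high, 6.7 mm out and 1.5 mm to the side.

Request:
{"fn": "jog_arm", "kwargs": {"commands": [[-1, [-0.004, -0.009, 0.07], [0, 0, 0]], [-1, [-0.004, -0.009, 0.07], [0, 0, 0]], [-1, [-0.004, -0.009, 0.07], [0, 0, 0]], [-1, [-0.003, -0.008, 0.05], [0, 0, 0]], [-1, [0, 0, 0], [0, 0, 0]], [-1, [0, 0, 0], [0, 0, 0]], [-1, [0, 0, 0], [0, 0, 0]]]}}

```text
t: 15.05
ee_pos: [551.3, 220.9, 145.8]
orientation: [1.895, 2.216, 0.353]
ft_force: [0.1, -0.4, -1.6]
width: 11.8
grasp_force: 30.0
```

```bash
python3 - <<'E'
from see import *
im,P,d=cloud("scene");look(im,P,115,"blue")
E
```

```text
15.05 tcp dy,dx,h [ -0.52014681   1.69438963 -67.91629334] [0.09744214 0.000599   0.03054892] f [-0.38719867 -0.42324164  1.53686102] 11.791513048969838
blue 418 mosaic lat [-30.62511421  32.78484861] h [ 12.65757052 103.3667714 ] face x@h0 7.941411036702738 tilt deg [-0.18770602 -0.22950121]
```

Request:
{"fn": "jog_arm", "kwargs": {"commands": [[-1, [0, 0, 0.012], [0, 0, 0]], [-1, [0, 0, 0.012], [0, 0, 0]], [-1, [0, 0, 0.01], [0, 0, 0]], [-1, [0, 0, 0.005], [0, 0, 0]], [-1, [0, 0, 0], [0, 0, 0]], [-1, [0, 0, 0], [0, 0, 0]]]}}

```text
t: 15.7
ee_pos: [552.3, 221.1, 142.3]
orientation: [1.895, 2.216, 0.353]
ft_force: [-4.1, -0.1, 5.2]
width: 12.1
grasp_force: 30.0
```

```bash
python3 - <<'E'
from see import *
im,P,d=cloud("scene");look(im,P,115,"blue")
E
```

```text
15.7 tcp dy,dx,h [ -0.5462574    1.60002354 -64.23909599] [0.09143898 0.00431004 0.02776357] f [ 0.58563509 -2.26792106 -6.2171267 ] 12.145698978376188
blue 427 mosaic lat [-29.67880496  32.85159902] h [  9.88316477 100.1284701 ] face x@h0 8.058160424311616 tilt deg [-0.08972422 -0.23034884]
```

Contact with the ledge is about 6 N, with the plaque at seat height. I'll ease it back against the slats.

Request:
{"fn": "jog_arm", "kwargs": {"commands": [[-1, [0, -0.008, -0.002], [0, 0, 0]], [-1, [0, -0.008, -0.002], [0, 0, 0]], [-1, [0, -0.006, 0], [0, 0, 0]], [-1, [0, 0, 0], [0, 0, 0]], [-1, [0, 0, 0], [0, 0, 0]]]}}

```text
t: 16.25
ee_pos: [550.6, 220.8, 141.8]
orientation: [1.895, 2.215, 0.353]
ft_force: [3.2, 0.3, -1.5]
width: 11.8
grasp_force: 30.0
```

```bash
python3 - <<'E'
from see import *
im,P,d=cloud("scene");look(im,P,115,"blue")
E
```

```text
16.25 tcp dy,dx,h [ -0.5736241   -0.21645381 -64.30502838] [ 0.12726751 -0.00421849  0.02013487] f [-0.17949341  2.6141255   2.4668394 ] 11.757073718389677
blue 421 mosaic lat [-30.33893231  32.92258247] h [  9.67405665 100.58508678] face x@h0 6.263220398419318 tilt deg [ 0.03713198 -0.32504058]
```

Request:
{"fn": "jog_arm", "kwargs": {"commands": [[-1, [0, 0.001, 0.004], [0, 0, 0]], [-1, [0, 0, 0.002], [0, 0, 0]], [-0.75, [0, 0, 0], [0, 0, 0]], [-0.6, [0, 0, 0], [0, 0, 0]], [-0.45, [0, 0, 0], [0, 0, 0]], [-0.3, [0, 0, 0], [0, 0, 0]], [-0.2, [0, 0, 0], [0, 0, 0]], [-0.2, [0, 0, 0], [0, 0, 0]], [-0.2, [0, 0, 0], [0, 0, 0]]]}}

```text
t: 17.2
ee_pos: [550.4, 220.7, 141.0]
orientation: [1.895, 2.216, 0.352]
ft_force: [0.3, 0.2, 0.5]
width: 35.1
grasp_force: 0.0
```

```bash
python3 - <<'E'
from see import *
im,P,d=cloud("scene");look(im,P,115,"blue")
E
```

```text
17.2 tcp dy,dx,h [ -0.62084139  -0.64526793 -63.65645941] [0.07424148 0.00769702 0.02657057] f [ 0.18031144  0.43142719 -0.37576599] 35.080765978020764
blue 420 mosaic lat [-29.856739    33.68320784] h [  9.26075004 100.43246695] face x@h0 6.169734373686354 tilt deg [-0.23605592 -0.39143959]
```

The plaque is seated, with its face at 6.17 (the same as the green plaque had). I'm retreating along the slats.

Request:
{"fn": "jog_arm", "kwargs": {"commands": [[-0.2, [0, 0, -0.1], [0, 0, 0]], [-0.2, [0, 0, -0.2], [0, 0, 0]], [-0.2, [0, 0, -0.3], [0, 0, 0]], [-0.2, [0, 0, -0.3], [0, 0, 0]], [-0.2, [0, 0, -0.3], [0, 0, 0]], [-0.2, [0, 0, 0], [0, 0, 0]], [-0.2, [0, 0, 0], [0, 0, 0]], [-0.2, [0, 0, 0], [0, 0, 0]]]}}

```text
t: 18.05
ee_pos: [513.2, 214.7, 254.4]
orientation: [1.895, 2.216, 0.351]
ft_force: [-1.3, -0.9, -0.3]
width: 35.4
grasp_force: 0.0
```

```bash
python3 - <<'E'
from see import *
im,P,d=cloud("scene");look(im,P,115,"blue");cv2.imwrite("pics/s5.png",im)
E
```

```text
18.05 tcp dy,dx,h [  -0.74919846   -1.46221821 -183.08603006] [0.01235233 0.02491973 0.0360989 ] f [-0.69691865 -1.44704555 -0.13579688] 35.3511006744398
blue 536 mosaic lat [-30.14337555  32.40097074] h [  9.32876249 100.39725323] face x@h0 6.338733920165451 tilt deg [ 0.10701249 -0.09643315]
```

View pics/s5.png

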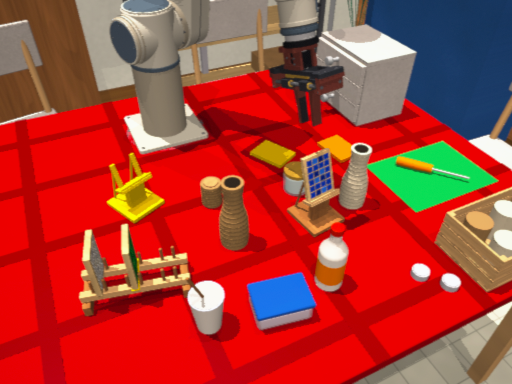

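The blue plaque is seated on the easel at (318,178). Green stands in the middle bay at (130,258) and white is in place at (93,262). All the bystanders are unmoved and the arm is clear.

```bash
python3 -c "
from workcell import close_job
print(close_job())"
```

```text
the job is handed in; nothing more can be done
None
```

I handed the job in at about 18 s of the 64 s: the last camera check showed green upright in the empty middle bay, blue seated on the easel with its mosaic outwards, both released, and nothing else visibly moved; `close_job` gave no verdict.

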